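# Load a lens housing and lock the indexed end stop on it

## Robot

A 6-joint arm with a two-finger parallel gripper is mounted at the origin on the work surface; the furniture and walls round the work are solid. World frame = base frame: x ahead of the robot, y to its left, z up, the work surface at z = 0. Lengths are in m, angles in degrees, forces in N, time in s.
With the tool pointing down it reaches from about 0.375 to 0.9 m from the base axis. Payload 3.1 kg.
Tool frame: the origin (TCP) lies at the very end of the fingers, on their centre line; the grasp point (between the pads) lies 19 mm behind it; z points along the fingers, y is the line along which they close (so a half turn about z gives the same grasp; the last joint's range is limited). The gripper opens to 87 mm and grips with 3 to 60 N. Pads are 19 mm wide; open, the fingers measure 117 mm over their backs; the gripper's body (75 mm by 190 mm) begins 51 mm behind the grasp point.
Start: joints at [-86.66, 30.224, 82.088, -0, 67.689, -10.227], TCP at [0.147, -0.608, 0.223] pointing down, gripper open.
Joint ranges: [-176.69, 176.69], [-43.24, 126.21], [12.49, 139.97], [-82, 262], [0, 151.66], [-163.58, 163.58]. Speed limits (degrees/s): [159.86, 159.86, 180, 180, 180, 180].

## Interface

Orientations are given as a 3x3 rotation matrix whose columns are the frame's x, y, z axes.
In Python, from rig import readout, cams, bot gives the robot as it stands.
- The arm moves only by the shell command python3 -m inch 'ROWS'. ROWS is JSON, a list of rows, each a list of 5 numbers: the shift along the world's x, y, z in cm, then the turn about the world's z in degrees, then the finger opening in cm, from 0 to 8.7. In form: [[dx, dy, dz, twist, fingers], ...]. A call has 1 to 10 rows; each row is the pose to reach, as a shift and turn from the pose commanded when the call began; what a row does not reach only later rows make up. A row lasts 1/12 s, in which the tool goes at most 41.7 mm and 7.16 degrees, less where a joint would pass 70% of its speed; a pose out of reach is approached as far as the arm can. A call with a gripper value outside its range is refused whole. The fingers move at their own pace and stop on an object; the grip force is fixed at half the most. Time passes only in rows, so rows that repeat a pose let the fingers close. It gives the time, the measured TCP pose, the force, the opening and the grip force at its end, in the units of the state.
- readout.read_state(): the state, without advancing time (a new reading comes with each control period).
- cams.capture(name): name is "side" or "top"; returns a dict with "image" (384x512x3 uint8, blue, green, red), "intrinsics" (3x3 intrinsics, pixels), "k1" (the pictures are not rectified: a ray, as slopes to the right and down, at radius r is drawn at 1 + k1 r^2 times it, then the intrinsics apply), "xyz" and "rotation" of the camera in the world. Camera axes: x right, y down, z forward; pixel columns grow to the right and rows downward; lengths in m; the calibration is good to about 2 mm. A picture is of the moment at which its call begins. There is no depth.
- bot.hand_in(): hands the job in; it is judged then, once.
The state is a dict: "time_s": time; "joint_positions": joint angles; "qvel": joint speeds; "tau": joint torques, N m; "position": TCP position; "tcp_rot": TCP orientation; "force": force on the tool from outside, world axes, zero at the start; "moment": the same for the moment, N m; "opening": opening from 0.0 (shut) to 1.0 (fully open); "grasp_force": force on a finger pad.
Only numpy, scipy, OpenCV 4.12 (cv2) and the standard library are available. Lean on these libraries where they do the work, as an engineer would, in place of code of your own. Each camera call takes 0.05 s, during which the arm holds its last target. There are 200 camera calls.

## Task

Take the top lens housing off the pile and set it down, without dropping it, flat in the nest of the holding fixture, between the dowel pins with its small lug in the gap beside the fixed end stop. Then pull up the lock plunger of the sliding tube section, slide the section one hole towards the housing so that it closes the housing in, and let the pin go fully home in that hole. Finish still gripping the plunger's knob with the pin home, so that the stop cannot jump out under the screwdriving that follows; leave the other two housings, the bottle, the screw dish and the screwdriver where they are.

Things in the scene. Friction and masses are not known exactly. Their poses are not given: they have to be found in the camera images.
- housing_top: top one of three alike black lens housings piled flat: block 62 (x) x 80 (y) x 20 mm with a lens bore (solid for handling; details rise 2 mm above). Origin at the underside, not central: block spans x -32 to +30, y -36 to +44, z 0 to 20 mm. A lug (x -24 to -13, z 2 to 13 mm) sticks out 10 mm at its -y end. About 70 g. The pile below is shifted and turned a little
- housing_mid: the middle housing of the pile, same shape and frame; stays in the pile
- housing_low: the lowest housing of the pile, same shape and frame, on the desk; stays where it is
- fixture: holding fixture, fixed: aluminium plate 100 (x) x 300 (y) x 12 mm, origin at the underside, z up. At its -y end a white nest (56 x 72 mm, top at z 22) with four domed dowel pins (8 mm thick, to z 34) at x +-36.5, y -106 and -56 mm: 65 mm between the sides, 42 mm for fingers between dowels of a side. At +y a block holds a 20 mm square bar with 9.5 mm holes every 25 mm
- nest (a point): where the housing's origin lies when seated flat and closed in (0.5 mm off the end stop), on the nest's top face, 22 mm above the desk; axes as the fixture's and as the seated housing's (lug to -y). The housing may be set down up to 20 mm on the +y side; the tube section then pushes it along
- end_stop (a point): top middle of the face of the fixed end stop, a block 38 mm wide (fixture x -8 to +30 mm), 38 mm above the desk, at the nest's -y end; the gap for the lug is beside it on the -x side. Axes as the fixture's
- stop_tube (a joint): position of the sliding tube section along the bar in m: 0 in its starting hole, growing as it slides in the fixture's -y direction, towards the nest; 0.025 = one hole on, where the housing has about 2 mm of play. Sliding takes about 1.5 N; travel -0.034 to 0.029. Locked (within 1 mm of play) while the pin is in a hole
- pad_face (a point): middle of the white pad (34 x 28 mm) at the nest end of the grey 30 x 30 x 96 mm tube section; the tube's top is 44 mm above the desk; axes as the fixture's
- lock_plunger (a joint): lift of the spring lock plunger in m: 0 = pin fully home in a hole; the 8 mm round-nosed pin is clear of the bar above 0.008; stop at 0.013. The spring pushes down with 3.5 N at 0 and 6.8 N at the stop. Let down between holes, the pin rests on the bar at about 0.008 and drops in at the next hole
- pull_knob: black round knob on the plunger, 28 mm across at its upper half, 20 mm at the foot, 22 mm high; origin at the middle of its underside (61 mm above the desk when home), z up. Below it an 18 mm round neck, 17 mm down to the tube's top. Rises with the plunger and moves with the tube section, 78 mm behind (+y of) the pad face
- adhesive_bottle: white squeeze bottle, 34 mm across, 126 mm high, standing right of the fixture; origin at its foot; stays
- screw_dish: small round steel dish with screws, 69 mm across, 18 mm high, on the robot's side of the fixture; stays
- screwdriver: screwdriver with a thick handle, 217 mm long, 27 mm high, lying beyond the fixture; stays
Things that resemble listed ones, but are neither listed nor needed, are in the scene too. Leave any brown or yellow look-alike of the housing_top alone.

How it is judged (in metres and radians):
On the way, in this order (a step that is already met when the one before it is completed fails the run):
1. the top housing lies flat in the nest, let go, lug to the end stop, while the tube section is still in its starting hole (z of housing_top in the frame of nest between -0.002 and 0.002 m and x of housing_top in the frame of nest between -0.004 and 0.004 m and y of housing_top in the frame of nest between -0.004 and 0.025 m and angle between the y axis of housing_top and the y axis of nest, either way round below 0.1 rad and contact force between the fingers and housing_top below 0.1 N and value of joint stop_tube between -0.002 and 0.002 m and value of joint lock_plunger below 0.002 m), for 0.2 s.
2. the plunger is pulled up clear of its hole (value of joint lock_plunger above 0.007 m), for 0.05 s.
At the end, for the whole second after the job is handed in: Tube section at the next hole (0.025 m, within 1.5 mm), pin home (lift under 2 mm), the knob between the fingers and gripped (over 2 N); the top housing at rest, flat and right way round in the nest, within 3 mm of its seat along and across, 2 mm in height, 0.06 rad in direction (value of joint stop_tube between 0.0235 and 0.0265 m and value of joint lock_plunger below 0.002 m and contact force between the fingers and pull_knob above 2 N and horizontal distance between the grasp point and pull_knob below 0.014 m and distance between the grasp point and pull_knob below 0.036 m and z of housing_top in the frame of nest between -0.002 and 0.002 m and x of housing_top in the frame of nest between -0.003 and 0.003 m and y of housing_top in the frame of nest between -0.003 and 0.003 m and angle between the y axis of housing_top and the y axis of nest, either way round below 0.06 rad and angle between housing_top's own z axis and vertical below 0.05 rad and linear speed of housing_top below 0.01 m/s); the arm keeps its last pose, push and grip.
It fails at once if the two lower housings are disturbed (more than 20 mm) (distance of any of housing_mid, housing_low from where it was at the start of the episode above 0.02 m).
It fails at once if the bottle, dish or screwdriver is moved by more than 20 mm, or the bottle tipped (distance of any of adhesive_bottle, screw_dish, screwdriver from where it was at the start of the episode above 0.02 m or angle between adhesive_bottle's own z axis and vertical above 0.3 rad).
It fails at once if the housing is dropped (falls free of the fingers faster than 0.5 m/s) (linear speed of housing_top above 0.5 m/s and contact force between the fingers and housing_top below 0.05 N).
It also fails if it takes over 42 s, if anything falls off the work surface, if the arm or the gripper's body presses on something with over 40 N, if the wrist force passes 120 N, or if a joint passes its speed limit or range.

## Working session

There is one attempt and no reset: what is moved stays moved. The work goes in short steps, Python scripts to look and compute and a shell command to move; the robot and the scene stay as the last step left them, time stands still between calls to the robot, and variables do not carry over. Pictures are saved under pics/ and viewed, at most 10 in all, crops included, and the job is handed in when it is done.

```bash
mkdir -p pics
cat > h.py <<'E'
import numpy as np, cv2
from rig import readout, cams, bot
def cap(n,f=None):
    c=cams.capture(n)
    if f: cv2.imwrite('pics/'+f,c['image'])
    np.save('pics/%s.npy'%n,c,allow_pickle=True)
    return c
def load(n): return np.load('pics/%s.npy'%n,allow_pickle=True).item()
def ray(c,px):
    K=np.array(c['intrinsics']);k=float(c['k1'])
    d=cv2.undistortPoints(np.array(px,float).reshape(-1,1,2),K,np.array([k,0,0,0.])).reshape(-1,2)
    return np.c_[d,np.ones(len(d))]@np.array(c['rotation']).T
def onz(c,px,z):
    r=ray(c,px);o=np.array(c['xyz'])
    return o+r*((z-o[2])/r[:,2])[:,None]
def proj(c,P):
    R=np.array(c['rotation']);p=(np.array(P,float).reshape(-1,3)-np.array(c['xyz']))@R
    s=p[:,:2]/p[:,2:];s=s*(1+c['k1']*(s**2).sum(1))[:,None]
    K=np.array(c['intrinsics']);return s@K[:2,:2].T+K[:2,2]
E
python3 - <<'E'
from h import *
for n in('top','side'):
    c=cap(n,n+'0.png');print(n,c['intrinsics'],c['k1'],c['xyz'],c['rotation'])
print(readout.read_state())
E
```

```text
top [[413.51963306   0.         250.18090087]
 [  0.         413.51963306 188.36827588]
 [  0.           0.           1.        ]] 0.0523615472416764 [0.39269285 0.05471683 1.4333886 ] [[ 0.01222637 -0.99598275  0.08870667]
 [-0.99981483 -0.01085842  0.01588726]
 [-0.01486022 -0.08888449 -0.99593108]]
side [[376.88468078   0.         258.27404908]
 [  0.         376.88468078 193.88805481]
 [  0.           0.           1.        ]] -0.015662078030395425 [0.5755235  1.04327843 0.68579776] [[-0.99751118  0.05282994 -0.04669524]
 [ 0.06771689  0.53330794 -0.84320642]
 [-0.01964361 -0.84426989 -0.53555811]]
{'time_s': 0.1, 'joint_positions': array([-8.66600710e+01,  3.02736215e+01,  8.21497372e+01, -5.01861903e-04,
        6.76878418e+01, -1.02281717e+01]), 'qvel': array([ 0.02450264, -0.24422855, -0.10683141,  0.05537962, -0.02545877,
        0.00472658]), 'tau': array([-9.11714451e-04, -4.40986991e+01, -1.77151036e+01,  6.34911982e-02,
        5.33942494e-02, -5.06840684e-05]), 'position': array([ 0.14660357, -0.60688604,  0.22166582]), 'tcp_rot': array([[ 9.72091003e-01,  2.34604064e-01, -1.21160857e-04],
       [ 2.34603854e-01, -9.72089131e-01,  1.93704440e-03],
       [ 3.36659337e-04, -1.91140824e-03, -9.99998117e-01]]), 'force': array([ 0.26783398, -1.13183381,  0.1244094 ]), 'moment': array([-0.04119499, -0.07591954, -0.02430218]), 'grasp_force': 0.0, 'opening': 0.9972351610561851}
```

View pics/top0.png

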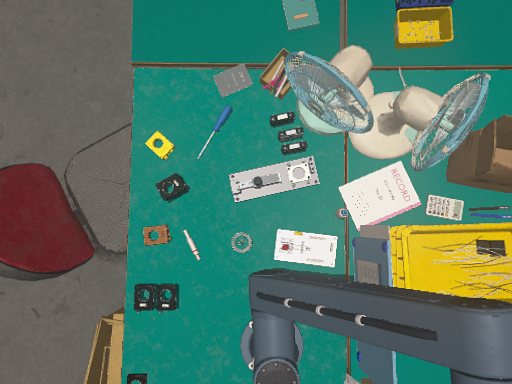

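View pics/side0.png

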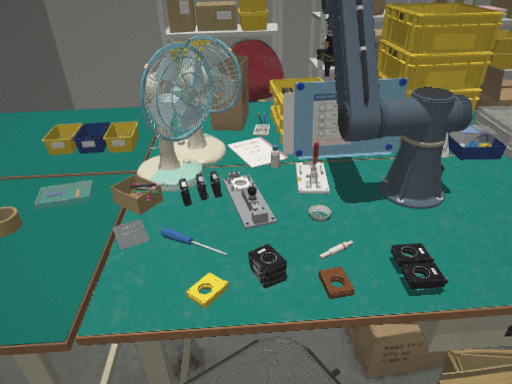

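The top view shows the pile at about (172,187), the fixture at (275,178) with the nest at its right end (300,172), the bottle at (344,212), the dish at (242,242) and the screwdriver at (215,132). The side view shows the pile at (267,262) and the knob at (252,190). I'll enlarge both.

Run:
```python
from h import *
t=load('top')['image'];s=load('side')['image']
a=cv2.resize(t[145:210,225:325],None,fx=8,fy=8,interpolation=2)[:520]
cv2.imwrite('pics/c1.png',a)
b=cv2.resize(t[165:210,145:200],None,fx=7,fy=7,interpolation=2)
c=cv2.resize(s[235:295,235:300],None,fx=6,fy=6,interpolation=2)
H=max(b.shape[0],c.shape[0]);o=np.zeros((H,b.shape[1]+c.shape[1],3),np.uint8)
o[:b.shape[0],:b.shape[1]]=b;o[:c.shape[0],b.shape[1]:]=c;cv2.imwrite('pics/c2.png',o);print(o.shape,b.shape)
```

```text
(360, 775, 3) (315, 385, 3)
```

View pics/c1.png

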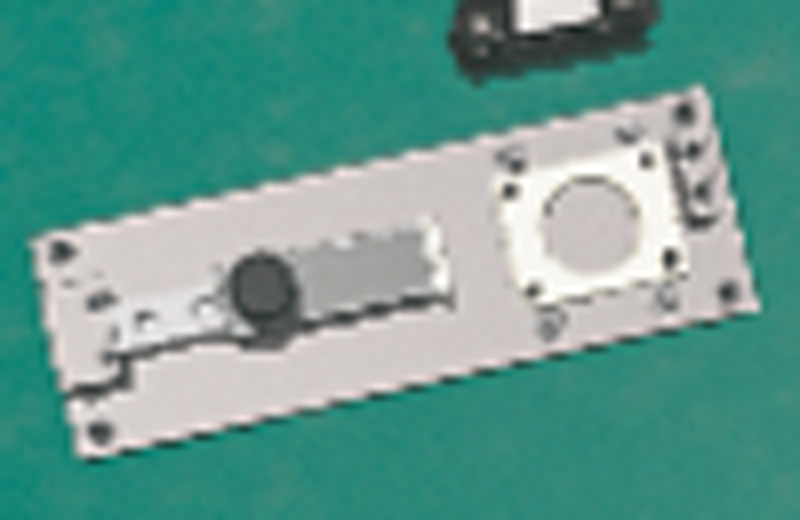

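View pics/c2.png

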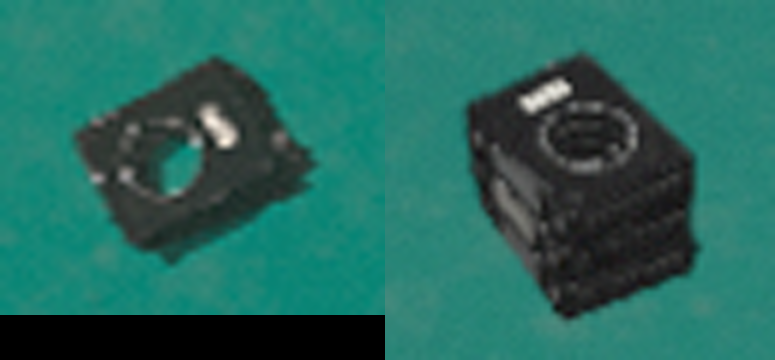

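The fixture crop shows the knob at (263,290), the nest centre at (590,225), and the end stop at the upper part of the right end, with the lug gap below it. So fixture axes run roughly along the world axes, turned a little. The pile crop shows the top face with corners near (75,135), (215,55) and (140,245), and a bump on the right that is probably a lug. I'll brighten it to be sure, and measure at the same time.

Run:
```python
from h import *
c=load('top');t=c['image'];s=load('side')['image']
def g(im): return (255*(im/255.)**0.45).astype(np.uint8)
o=np.zeros((590,800,3),np.uint8)
b=cv2.resize(g(t[170:206,150:195]),None,fx=9,fy=9,interpolation=2);o[:b.shape[0],:405]=b
d=cv2.resize(g(s[240:290,245:292]),None,fx=8,fy=8,interpolation=2)[:590,:390];o[:d.shape[0],410:410+d.shape[1]]=d
e=cv2.resize(t[125:165,140:180],None,fx=6,fy=6,interpolation=2);o[335:575,:240]=e
cv2.imwrite('pics/c3.png',o)
# fixture corners
hand=np.array([[30,240],[85,460],[762,308],[703,88]])/8+[225,145]-0.44
W=onz(c,hand,0.012);print(W.round(4))
print([np.linalg.norm(W[i]-W[(i+1)%4]).round(4) for i in range(4)])
hsv=cv2.cvtColor(t,cv2.COLOR_BGR2HSV)
# plate mask: low saturation within ROI
m=((hsv[...,1]<70)).astype(np.uint8);r=np.zeros_like(m);r[145:212,222:325]=m[145:212,222:325]
r=cv2.morphologyEx(r,cv2.MORPH_CLOSE,np.ones((3,3)))
cs,_=cv2.findContours(r,cv2.RETR_EXTERNAL,cv2.CHAIN_APPROX_NONE);k=max(cs,key=cv2.contourArea)
P=onz(c,k.reshape(-1,2),0.012)[:,:2].astype(np.float32)*1000
print(cv2.minAreaRect(P), cv2.contourArea(k))
def blob(mask,roi):
    z=np.zeros_like(mask);y0,y1,x0,x1=roi;z[y0:y1,x0:x1]=mask[y0:y1,x0:x1]
    cs,_=cv2.findContours(z,cv2.RETR_EXTERNAL,cv2.CHAIN_APPROX_NONE);return max(cs,key=cv2.contourArea).reshape(-1,2),z
# knob
k,z=blob((t.max(2)<75).astype(np.uint8),(172,190,250,266));
(kc,kr)=cv2.minEnclosingCircle(k);print('knob px',kc,kr,onz(c,[kc],0.083))
```

```text
[[ 0.5665  0.1537  0.012 ]
 [ 0.4714  0.1284  0.012 ]
 [ 0.5402 -0.162   0.012 ]
 [ 0.6357 -0.1368  0.012 ]]
[np.float64(0.0984), np.float64(0.2985), np.float64(0.0987), np.float64(0.2987)]
((553.9991455078125, -2.107147216796875), (100.52824401855469, 302.3635559082031), 13.215177536010742) 2418.5
knob px (255.0, 187.0) 9.999999747378752e-05 [[0.51764754 0.06050938 0.083     ]]
```

View pics/c3.png

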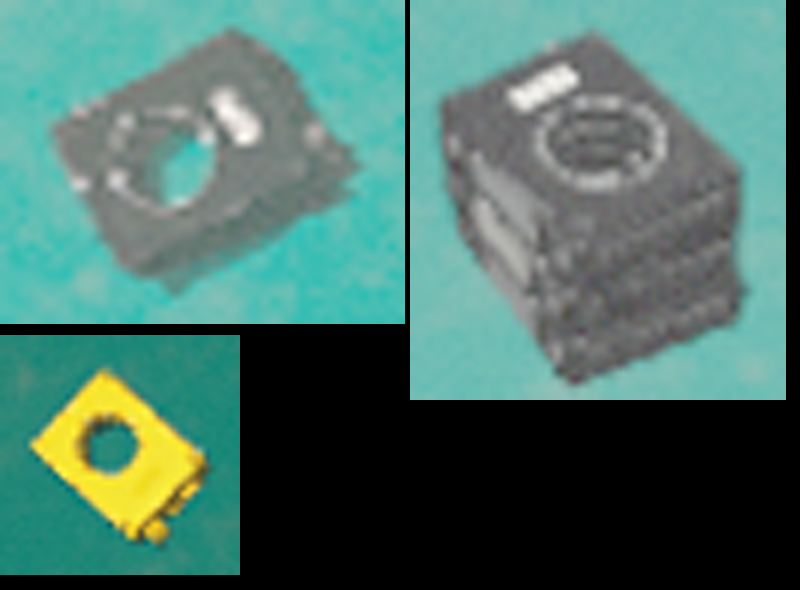

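The yellow look-alike has its lug on the end away from the bore. On our pile the bore is on the left and the label on the right, so the top housing's lug points right, the same way as in the nest. Next I'll work out positions and possible obstacles.

Run:
```python
from h import *
c=load('top');s=load('side')
T=np.array([[55,130],[232,30],[135,275]])/9+[150,170]-.44
S=np.array([[445-410,100],[592-410,33],[738-410,170]])/8+[245,240]-.44
a=onz(c,T,.06);b=onz(s,S,.06);print(a.round(4));print(b.round(4))
def tri(p,q):
    A=ray(c,[p])[0];B=ray(s,[q])[0];o=np.array(c['xyz']);u=np.array(s['xyz'])
    k=np.linalg.lstsq(np.c_[A,-B],u-o,rcond=None)[0];x=o+k[0]*A;y=u+k[1]*B;return ((x+y)/2).round(3),np.linalg.norm(x-y).round(3)
print('knob',tri((257.4,180.8),(252,187)),onz(c,[[257.0,180.4]],.083))
print('bottle',tri((344,211),(276,151)))
print('fan',tri((328,92),(178,88)),'board corner',tri((389,232),(285,86)))
print('fan cage left top px as z .3',onz(c,[[287,60],[310,125],[370,130]],.3).round(3))
# fixture frame points in c1 (nest corners at z .022, endstop, pad)
yaw=np.radians(13.25);O=np.array([.5535,-.0035]);R=np.array([[np.cos(yaw),-np.sin(yaw)],[np.sin(yaw),np.cos(yaw)]])
def f(px,z): return ((onz(c,np.array(px)/8+[225,145]-.44,z)[:,:2]-O)@R*1000).round(1)
print('nest',f([[497,175],[655,140],[685,272],[535,305]],.022))
print('dowels',f([[512,155],[628,128],[552,322],[667,296]],.030))
print('stop',f([[672,150],[690,222]],.038)); print('pad',f([[430,220],[448,295]],.044));print('knob',f([[263,287]],.083))
```

```text
[[0.5262 0.3925 0.06  ]
 [0.5643 0.3279 0.06  ]
 [0.4727 0.3612 0.06  ]]
[[0.5625 0.3262 0.06  ]
 [0.514  0.2982 0.06  ]
 [0.4757 0.366  0.06  ]]
knob (array([0.539, 0.053, 0.083]), np.float64(0.001)) [[0.53948207 0.05418685 0.083     ]]
bottle (array([ 0.439, -0.232,  0.063]), np.float64(0.009))
fan (array([ 0.752, -0.134,  0.343]), np.float64(0.0)) board corner (array([ 0.387, -0.31 ,  0.283]), np.float64(0.015))
fan cage left top px as z .3 [[ 0.857 -0.026  0.3  ]
 [ 0.672 -0.091  0.3  ]
 [ 0.659 -0.256  0.3  ]]
nest [[  30.8  -52.3]
 [  30.7 -121.7]
 [ -27.7 -121.1]
 [ -27.5  -55.5]]
dowels [[  36.8  -59.6]
 [  37.3 -110.5]
 [ -36.8  -60. ]
 [ -36.6 -110.1]]
stop [[  22.9 -125.3]
 [  -8.7 -125.7]]
pad [[ 15.6 -18.1]
 [-17.1 -18.4]]
knob [[-0.8 58. ]]
```

Estimates, in metres:

| Item | Position | Notes |
|---|---|---|
| Fixture | – | yaw 13.25° |
| Nest seat | (0.574, -0.090) | – |
| Knob | (0.539, 0.054) | – |
| Top housing | centre (0.519, 0.345) | yaw 30° |
| Board corner | (0.387, -0.310) | height 0.28 |
| Fan cage | x > 0.66 | around y = -0.13 |

I'll rise first and pass over the board.

```bash
python3 -m inch '[[0,0,3.5,0,8.7],[0,0,7,0,8.7],[0,0,10.5,0,8.7],[0,0,14,0,8.7],[1,1,17.5,4,8.7],[3.5,3,18.5,9,8.7],[6,5,19,14,8.7],[9,7.5,19,19,8.7],[12,10,19,24,8.7],[15,12.5,19,29,8.7]]' && python3 -m inch '[[2.5,2.5,0,4,8.7],[5,5,0,8,8.7],[7.5,8,0,12,8.7],[10,11,0,16,8.7],[12,14.3,0,20,8.7],[14,17.5,0,25,8.7],[15.5,21,0,30,8.7],[16.5,24.7,0,35,8.7],[17.5,28.3,0,40,8.7],[18,32,0,45,8.7]]'
```

```text
time_s: 0.93
position: [0.2975, -0.4811, 0.4123]
tcp_rot: [[0.734, 0.679, -0.0], [0.679, -0.734, 0.001], [0.0, -0.001, -1.0]]
force: [0.3, -0.6, 0.0]
opening: 1.002
grasp_force: 0.0
time_s: 1.77
position: [0.4772, -0.1607, 0.4119]
tcp_rot: [[0.038, 0.999, -0.0], [0.999, -0.038, 0.001], [0.001, -0.0, -1.0]]
force: [-0.1, 0.3, -1.2]
opening: 0.996
grasp_force: 0.0
```

```bash
python3 -m inch '[[0.4,3.8,-0.5,3,8.7],[0.8,7.6,-1,6,8.7],[1.2,11.4,-2,9,8.7],[1.6,15.2,-3,12,8.7],[2,19,-4,15,8.7],[2.4,22.8,-5,18,8.7],[2.8,26.6,-6,21,8.7],[3.2,30.4,-7,24,8.7],[3.6,34.2,-8,27,8.7],[4,38,-9,30,8.7]]' && python3 -m inch '[[0.1,3,-2,2,8.7],[0.2,6,-4,2,8.7],[0.3,9,-6,2,8.7],[0.5,12,-8,2,8.7],[0.5,12,-11.5,2,8.7],[0.5,12,-15,2,8.7],[0.5,12,-18.5,2,8.7],[0.5,12,-18.5,2,8.7],[0.5,12,-18.5,2,8.7]]'
python3 - <<'E'
from h import *
c=cap('top');s=cap('side')
o=np.zeros((600,800,3),np.uint8)
a=c['image'][150:225,135:235];o[:300,:400]=cv2.resize(a,None,fx=4,fy=4,interpolation=2)
b=s['image'][150:300,210:310];o[:600,400:800]=cv2.resize(b,None,fx=4,fy=4,interpolation=2)
cv2.imwrite('pics/d1.png',o);print(readout.read_state()['position'])
E
```

```text
time_s: 2.6
position: [0.5161, 0.2194, 0.3217]
tcp_rot: [[-0.465, 0.885, -0.001], [0.885, 0.465, -0.0], [0.0, -0.001, -1.0]]
force: [1.2, -0.7, 0.6]
opening: 1.002
grasp_force: 0.0
time_s: 3.35
position: [0.52, 0.3368, 0.1356]
tcp_rot: [[-0.494, 0.87, -0.005], [0.87, 0.493, -0.002], [0.001, -0.006, -1.0]]
force: [0.3, -0.0, 0.8]
opening: 1.001
grasp_force: 0.0
[0.52308519 0.33794209 0.13935948]
```

View pics/d1.png

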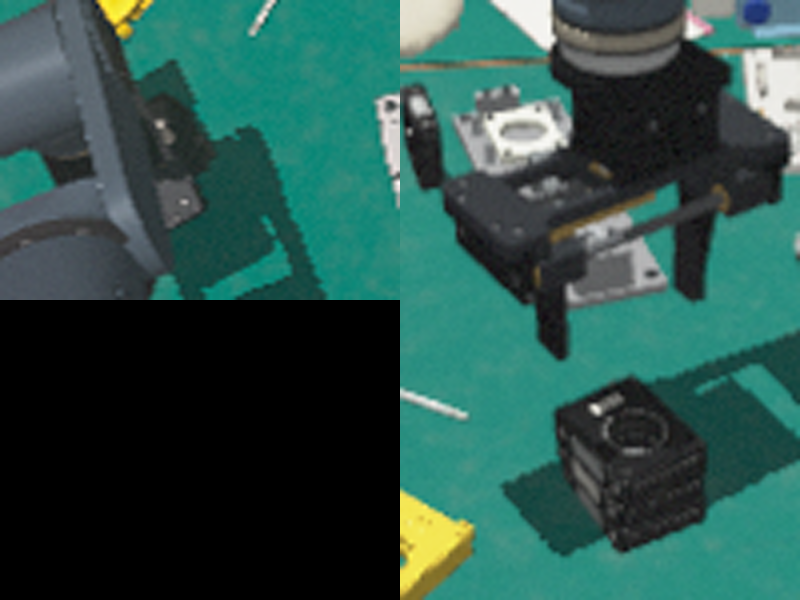

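The arm hides the pile from above. In the side view the open fingers, with tips at (557,355) and (690,298), sit squarely over the pile at (630,430). I'll descend to TCP z = 0.044 and grip.

```bash
python3 -m inch '[[0,0.2,-2.5,0,8.7],[0,0.2,-5,0,8.7],[0,0.2,-7,0,8.7],[0,0.2,-8.5,0,8.7],[0,0.2,-9.2,0,8.7],[0,0.2,-9.5,0,8.7],[0,0.2,-9.5,0,8.7]]' && python3 -m inch '[[0,0,0,0,7],[0,0,0,0,6.5],[0,0,0,0,5.5],[0,0,0,0,5.5],[0,0,0,0,5.5],[0,0,0,0,5.5],[0,0,0,0,5.5],[0,0,0,0,5.5]]'
```

```text
time_s: 4.03
position: [0.5229, 0.3398, 0.044]
tcp_rot: [[-0.493, 0.87, 0.003], [0.87, 0.493, 0.001], [-0.0, 0.003, -1.0]]
force: [-0.7, -0.2, 0.5]
opening: 1.001
grasp_force: 0.0
time_s: 4.7
position: [0.5221, 0.3397, 0.0431]
tcp_rot: [[-0.493, 0.87, 0.001], [0.87, 0.493, 0.001], [-0.0, 0.001, -1.0]]
force: [-0.7, -0.2, 4.0]
opening: 0.706
grasp_force: 30.0
```

```bash
python3 -m inch '[[0,0,0.8,0,5.5],[0,0,2,0,5.5],[0,0,3.5,0,5.5],[0,0,5.5,0,5.5],[0,0,7.5,0,5.5],[0.2,-1.5,9,-1,5.5],[0.5,-4,9.5,-2,5.5],[0.8,-7,9.5,-4,5.5],[1.2,-10,9.5,-6,5.5],[1.6,-13,9.5,-8,5.5]]' && python3 -m inch '[[0.4,-3,0,-1,5.5],[0.8,-6,0,-2,5.5],[1.2,-9,0,-3,5.5],[1.6,-12,0,-4,5.5],[2,-15,0,-5,5.5],[2.4,-18,0,-6,5.5],[2.8,-21,0,-7,5.5],[3.1,-24,0,-8,5.5],[3.4,-27,0,-8.3,5.5],[3.4,-29.3,0,-8.3,5.5]]' && python3 -m inch '[[0,0,-2,0,5.5],[0,0,-4,0,5.5],[0,0,-4,0,5.5],[0,0,-4,0,5.5]]'
python3 - <<'E'
from h import *
c=cap('top');s=cap('side')
o=np.zeros((600,800,3),np.uint8)
a=c['image'][145:210,225:325];o[:260,:400]=cv2.resize(a,None,fx=4,fy=4,interpolation=2)
b=s['image'][155:230,205:285];o[:450,320:800]=cv2.resize(b,None,fx=6,fy=6,interpolation=2)
cv2.imwrite('pics/d2.png',o);print(readout.read_state()['position'])
E
```

```text
time_s: 5.53
position: [0.5374, 0.2085, 0.1386]
tcp_rot: [[-0.367, 0.93, 0.001], [0.93, 0.367, -0.0], [-0.0, 0.001, -1.0]]
force: [-0.6, -0.3, -1.7]
opening: 0.709
grasp_force: 30.0
time_s: 6.37
position: [0.5723, -0.0862, 0.1384]
tcp_rot: [[-0.228, 0.974, 0.002], [0.974, 0.228, -0.001], [-0.001, 0.001, -1.0]]
force: [-0.1, -0.0, -0.9]
opening: 0.707
grasp_force: 30.0
time_s: 6.7
position: [0.5706, -0.0833, 0.0972]
tcp_rot: [[-0.229, 0.973, -0.003], [0.973, 0.229, 0.001], [0.002, -0.002, -1.0]]
force: [0.5, 0.7, -0.4]
opening: 0.713
grasp_force: 30.0
[ 0.57221216 -0.08339881  0.09860577]
```

View pics/d2.png

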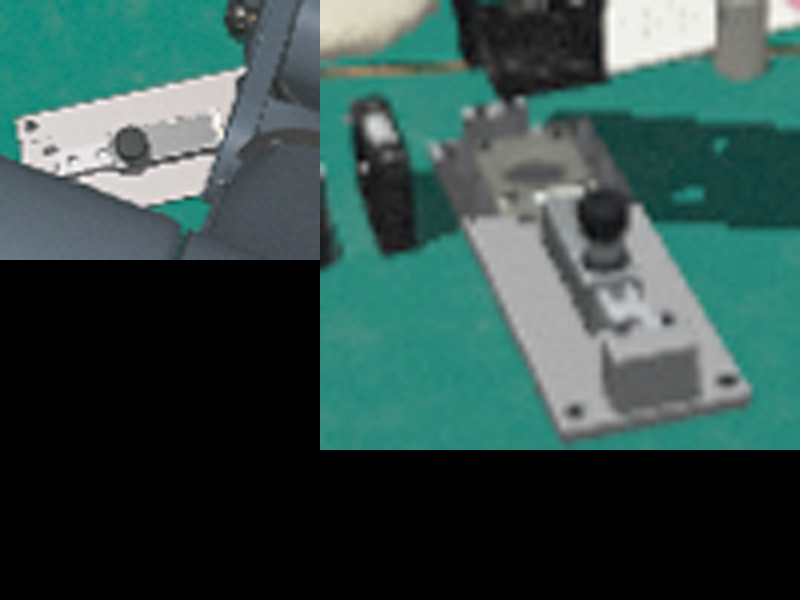

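The side view shows the held housing at (550,60) over the nest at (530,160), with the dowels visible. I'll overlay the predicted points on a larger crop to check the alignment.

Run:
```python
from h import *
s=load('side');x0,y0,f=222,145,11
im=cv2.resize(s['image'][y0:y0+52,x0:x0+72],None,fx=f,fy=f,interpolation=2)
yaw=np.radians(13.25);R=np.array([[np.cos(yaw),-np.sin(yaw)],[np.sin(yaw),np.cos(yaw)]]);O=np.array([.5535,-.0035])+R@[.0002,-.0045]
F=lambda p:[(*(O+R@[x/1000,y/1000]),z/1000) for x,y,z in p]
def dr(P,col):
    q=(proj(s,P)-[x0,y0]+.5)*f
    for u in q: cv2.drawMarker(im,tuple(int(v) for v in u),col,cv2.MARKER_CROSS,9,1)
    print(q.round(0).tolist())
dr(F([(-28,-117,22),(28,-117,22),(28,-45,22),(-28,-45,22)]),(0,0,255))
dr(F([(a,b,34) for a in(-36.5,36.5) for b in(-106,-56)]),(255,0,255))
dr(F([(-50,-45,12),(50,-45,12)]),(0,128,255))
T=np.array([.5722,-.0834]);H=lambda p:[(*(T+R@[x/1000,y/1000]),.0986+z/1000) for x,y,z in p]
dr(H([(-31,46,-3),(31,46,-3),(31,46,17),(-31,46,17)]),(0,255,255))
cv2.imwrite('pics/d3.png',im)
```

```text
[[265.0, 342.0], [97.0, 370.0], [152.0, 481.0], [327.0, 450.0]]
[[299.0, 321.0], [343.0, 395.0], [77.0, 358.0], [115.0, 434.0]]
[[396.0, 466.0], [85.0, 521.0]]
[[343.0, 259.0], [142.0, 292.0], [138.0, 232.0], [342.0, 199.0]]
```

View pics/d3.png

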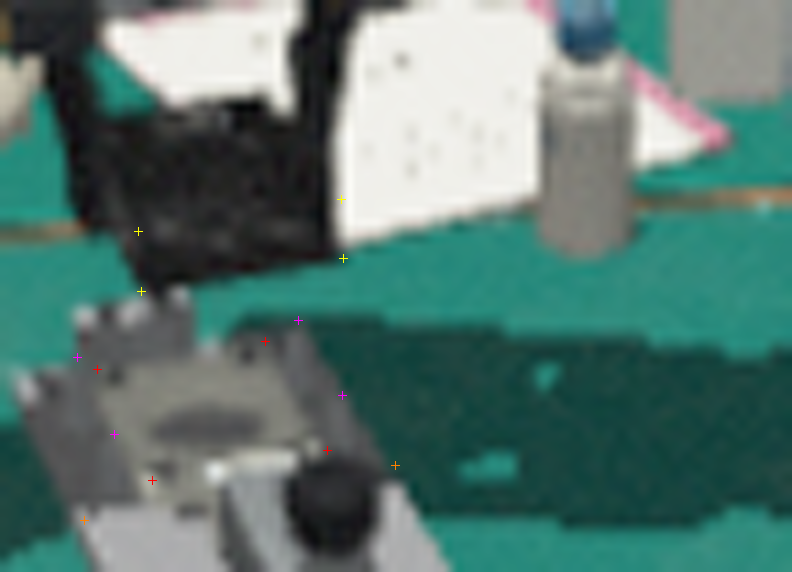

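The predicted nest corners (red) and housing end corners (yellow) match the picture to about 1 mm. I'll lower, watching the force.

```bash
python3 -m inch '[[0,0,-2,0,5.5],[0,0,-4,0,5.5],[0,0,-5.5,0,5.5],[0,0,-6.3,0,5.5],[0,0,-6.7,0,5.5],[0,0,-6.7,0,5.5],[0,0,-6.7,0,5.5]]'
```

```text
time_s: 7.38
position: [0.5724, -0.0836, 0.0314]
tcp_rot: [[-0.23, 0.973, 0.002], [0.973, 0.23, -0.001], [-0.001, 0.001, -1.0]]
force: [-0.1, -0.8, -0.4]
opening: 0.707
grasp_force: 30.0
```

No contact on the dowels (bottom at about 0.028). Going to the seat.

```bash
python3 -m inch '[[0,0,-0.2,0,5.5],[0,0,-0.4,0,5.5],[0,0,-0.55,0,5.5],[0,0,-0.6,0,5.5],[0,0,-0.6,0,5.5]]'
```

```text
time_s: 7.8
position: [0.5716, -0.0835, 0.0246]
tcp_rot: [[-0.229, 0.973, -0.0], [0.973, 0.229, -0.0], [-0.0, -0.0, -1.0]]
force: [0.5, 0.1, -0.6]
opening: 0.715
grasp_force: 30.0
```

```bash
python3 -m inch '[[0,0,-0.05,0,5.5],[0,0,-0.1,0,5.5],[0,0,-0.1,0,5.5]]';python3 -m inch '[[0,0,-0.05,0,5.5],[0,0,-0.1,0,5.5],[0,0,-0.1,0,5.5]]'
```

```text
time_s: 8.05
position: [0.5717, -0.0836, 0.0241]
tcp_rot: [[-0.229, 0.973, 0.0], [0.973, 0.229, -0.0], [-0.0, 0.0, -1.0]]
force: [-1.0, 0.1, 3.6]
opening: 0.708
grasp_force: 30.0
time_s: 8.3
position: [0.5717, -0.0836, 0.0241]
tcp_rot: [[-0.229, 0.973, 0.001], [0.973, 0.229, -0.0], [-0.0, 0.001, -1.0]]
force: [-3.7, 0.3, 11.0]
opening: 0.706
grasp_force: 30.0
```

Firm contact at the expected height, so the housing is seated. Releasing and rising.

```bash
python3 -m inch '[[0,0,0.15,0,6.4],[0,0,0.15,0,6.8],[0,0,0.15,0,7.4],[0,0,0.15,0,7.4],[0,0,0.15,0,7.4],[0,0,0.15,0,7.4]]'; python3 -m inch '[[0,0,1.5,0,7.4],[0,0,4.5,0,7.4],[0,0,8,0,7.4],[0,0,10.5,0,7.4],[-0.6,2.5,10.5,0,7.4],[-1.3,6,10.5,0,7],[-2.1,9.5,10.5,0,6],[-2.9,12.5,10.5,0,5.5],[-3.2,13.8,10.5,0,5.5],[-3.2,13.8,10.5,0,5.5]]';python3 - <<'E'
from h import *
s=cap('side');c=cap('top')
o=np.zeros((600,800,3),np.uint8)
o[:,:520]=cv2.resize(s['image'][155:230,215:280],None,fx=8,fy=8,interpolation=2)
o[:280,520:]=cv2.resize(c['image'][145:215,260:330],None,fx=4,fy=4,interpolation=2)
cv2.imwrite('pics/e1.png',o);print(readout.read_state()['position'])
E
```

```text
time_s: 8.8
position: [0.5716, -0.0835, 0.0237]
tcp_rot: [[-0.23, 0.973, -0.0], [0.973, 0.23, 0.0], [0.0, -0.0, -1.0]]
force: [-0.2, 0.7, 0.7]
opening: 0.848
grasp_force: 0.0
time_s: 9.63
position: [0.538, 0.0573, 0.1289]
tcp_rot: [[-0.233, 0.972, -0.002], [0.972, 0.233, 0.001], [0.001, -0.002, -1.0]]
force: [0.8, 0.3, -0.3]
opening: 0.65
grasp_force: 0.0
[0.54010945 0.05438499 0.12907274]
```

View pics/e1.png

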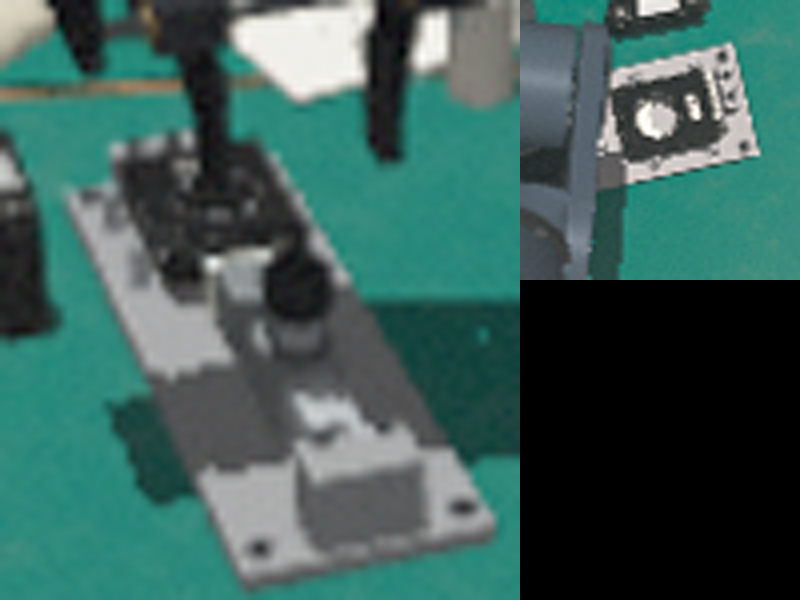

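The housing lies flat in the nest with its lug beside the end stop (top view inset at (670,115)). The knob is at (297,285) in the crop, under the fingers. Descending and gripping the knob.

```bash
python3 -m inch '[[0,0,-2,0,5.5],[0,0,-4,0,5.5],[0,0,-6,0,5.5],[0,0,-7,0,5.5],[0,0,-7.3,0,5.5],[0,0,-7.3,0,5.5],[0,0,-7.3,0,4],[0,0,-7.3,0,3],[0,0,-7.3,0,2],[0,0,-7.3,0,2]]'; python3 -m inch '[[0,0,0,0,2],[0,0,0,0,2],[0,0,0,0,2],[0,0,0,0,2]]'
```

```text
time_s: 10.57
position: [0.5402, 0.0544, 0.0569]
tcp_rot: [[-0.23, 0.973, 0.002], [0.973, 0.23, -0.0], [-0.001, 0.002, -1.0]]
force: [-0.1, 0.5, 0.3]
opening: 0.411
grasp_force: 0.0
time_s: 10.9
position: [0.5402, 0.0546, 0.0566]
tcp_rot: [[-0.23, 0.973, 0.001], [0.973, 0.23, -0.0], [-0.0, 0.001, -1.0]]
force: [0.6, 0.3, 5.6]
opening: 0.304
grasp_force: 30.0
```

```bash
python3 -m inch '[[0,0,0.3,0,2],[0,0,0.6,0,2],[0,0,0.9,0,2],[0,0,1.1,0,2],[0,0,1.15,0,2],[0,0,1.15,0,2]]'; python3 -c "
from h import *
cap('side');s=readout.read_state();print(s['force'],s['position'])"
```

```text
time_s: 11.4
position: [0.5401, 0.0545, 0.0675]
tcp_rot: [[-0.229, 0.973, 0.001], [0.973, 0.229, 0.0], [-0.0, 0.001, -1.0]]
force: [2.7, 1.7, -7.0]
opening: 0.305
grasp_force: 30.0
[ 3.82295866  0.20410504 -6.42568209] [0.54009652 0.05451046 0.06743163]
```

The downward pull of about 6.5 N matches the spring at 11 mm lift. Sliding 25 mm towards the nest.

```bash
python3 -m inch '[[0.05,-0.2,0,0,2],[0.11,-0.49,0,0,2],[0.18,-0.78,0,0,2],[0.25,-1.07,0,0,2],[0.32,-1.36,0,0,2],[0.39,-1.65,0,0,2],[0.46,-1.95,0,0,2],[0.52,-2.2,0,0,2],[0.57,-2.43,0,0,2],[0.57,-2.43,0,0,2]]'; python3 -m inch '[[0,0,0,0,2],[0,0,0,0,2]]'
```

```text
time_s: 12.28
position: [0.5459, 0.03, 0.0674]
tcp_rot: [[-0.229, 0.973, 0.001], [0.973, 0.229, 0.0], [0.0, 0.001, -1.0]]
force: [3.9, 1.3, -6.5]
opening: 0.306
grasp_force: 30.0
time_s: 12.45
position: [0.5459, 0.03, 0.0676]
tcp_rot: [[-0.229, 0.973, 0.001], [0.973, 0.229, -0.0], [-0.0, 0.001, -1.0]]
force: [4.6, 0.7, -7.3]
opening: 0.304
grasp_force: 30.0
```

```bash
python3 -m inch '[[0,0,-0.2,0,2],[0,0,-0.4,0,2],[0,0,-0.6,0,2],[0,0,-0.8,0,2],[0,0,-1,0,2],[0,0,-1.1,0,2],[0,0,-1.15,0,2],[0,0,-1.15,0,2]]'; python3 -m inch '[[0,0,-0.05,0,2],[0,0,-0.1,0,2],[0,0,-0.1,0,2]]'
```

```text
time_s: 13.12
position: [0.5459, 0.03, 0.0567]
tcp_rot: [[-0.23, 0.973, 0.001], [0.973, 0.23, -0.0], [-0.001, 0.001, -1.0]]
force: [4.2, 0.8, -0.7]
opening: 0.31
grasp_force: 30.0
time_s: 13.37
position: [0.546, 0.0301, 0.0565]
tcp_rot: [[-0.23, 0.973, 0.002], [0.973, 0.23, -0.0], [-0.001, 0.002, -1.0]]
force: [3.0, 0.3, 8.1]
opening: 0.309
grasp_force: 30.0
```

The TCP is back at the home height (0.0565 against 0.0566 at the start), with the pin bottomed. One last look.

Run:
```python
from h import *
s=cap('side');c=cap('top')
o=np.zeros((600,800,3),np.uint8)
o[:,:520]=cv2.resize(s['image'][155:230,215:280],None,fx=8,fy=8,interpolation=2)
o[:280,520:]=cv2.resize(c['image'][145:215,260:330],None,fx=4,fy=4,interpolation=2)
cv2.imwrite('pics/e2.png',o)
```

```text
(no output)
```

View pics/e2.png

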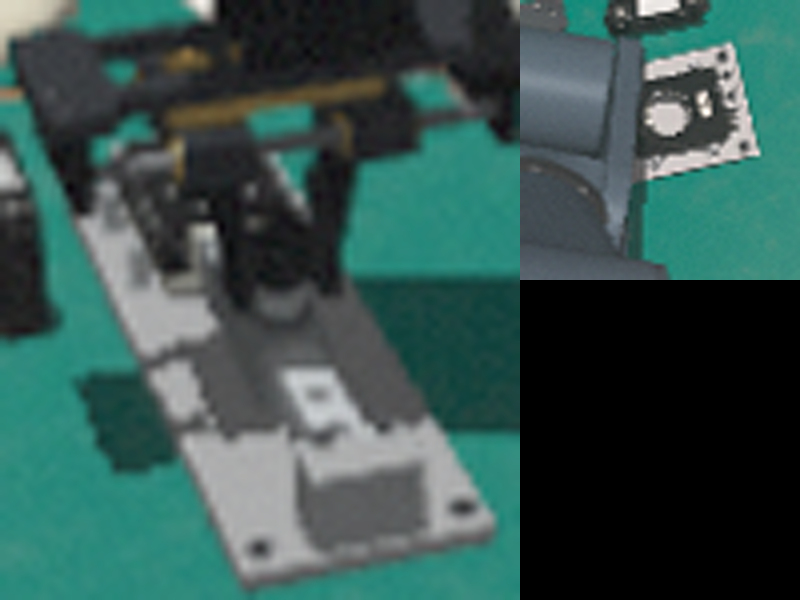

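The tube section has closed up (an extra bar hole shows at (317,395)). The housing has shifted about 8 mm to the end stop, as expected, and the knob is between the fingers.

```bash
python3 -c "
from rig import bot
print(bot.hand_in())"
```

```text
the job is handed in; nothing more can be done
None
```

I handed the job in after about 13.5 s of robot time, and no verdict came back: the top housing is flat in the nest and closed in, the tube section is one hole on (about 25 mm moved), the pin is back at its home height, and the knob is still gripped at 30 N.

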